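Load a watch into the leak tester and close the dome

ROBOT

A 6-joint arm with a two-finger parallel gripper is mounted at the origin on the work surface. World frame = base frame: x ahead of the robot, y to its left, z up, the work surface at z = 0. Lengths are in m, angles in degrees, forces in N, time in s.
With the tool pointing down it reaches from about 0.4 to 0.825 m from the base axis. Payload 7 kg.
Tool frame: the origin (TCP) lies between the finger pads, 19 mm behind the fingertips; this is the grasp point; z points along the fingers, y is the direction in which the jaws open and shut (so a half turn about z gives the same grasp; the last joint's range is limited). The gripper opens to 88 mm and grips with 3 to 60 N. Pads are 19 mm wide; open, the fingers measure 130 mm over their backs; the gripper's body (78 mm by 193 mm) begins 47 mm behind the grasp point.
Start: joints at [16.507, 20.546, 0.682, 0, -70.136, -16.507], TCP at [0.675, -0, 0.245] pointing down, gripper open.
Joint ranges: [-176.03, 176.03], [-82.01, 121.73], [-58.28, 71.71], [-173.87, 95.51], [-174.79, -0.11], [-173.66, 173.66]. Speed limits (degrees/s): [136.94, 136.94, 172.46, 180, 180, 180].

INTERFACE

Orientations are given as [roll, pitch, yaw] about the fixed x, y, z axes, in that order (R = Rz(yaw) Ry(pitch) Rx(roll)).
In Python, from plant import r gives the robot as it stands. The module is installed in compiled form; this text tells all that it offers.
- The arm moves only by the tool servo_tool, never from a script. Its argument "targets" is a list of rows, each an object of numbers: "dx", "dy", "dz": the shift along the world's x, y, z in cm; "spin": the turn about the world's z in rad; "grip": the opening in per cent of the stroke, from 0 (shut) to 100 (fully open). A call has exactly 10 rows; each row is the pose to reach, as a shift and turn from the pose commanded when the call began; what a row does not reach only later rows make up. A row lasts 1/12 s, in which the tool goes at most 41.7 mm and 7.16 degrees, less where a joint would pass 70% of its speed; a pose out of reach is approached as far as the arm can. A call with a gripper value outside its range is refused whole. The fingers move at their own pace and stop on an object; "squeeze" is the grip in N (left out, the last holds). Time passes only in rows, so rows that repeat a pose let the fingers close, or fill a call up. It gives the time, the measured TCP pose, the force and the opening at its end, in the units of the state.
- r.get_state(): the state, without advancing time (a new reading comes with each control period).
- r.capture(name): name is "scene" or "side" or "wrist"; returns the picture (400x640x3 uint8, blue, green, red); there is no depth.
- r.get_calibration(name): a dict with "K" (3x3 intrinsics, pixels), "extrinsics" (4x4, takes a point from camera to world coordinates). Camera axes: x right, y down, z forward; pixel columns grow to the right and rows downward; lengths in m; the calibration is good to about 2 mm. A picture is of the moment at which its call begins: read the wrist's pose just before it. get_calibration takes no time and is no camera call; for the wrist camera it gives the pose at the moment of the call.
- r.close_job(): hands the job in, once; it reports no verdict.
Trained networks look in the newest picture that a camera, given by its name, has taken for a name from the list of things; names that differ only in an ending like _2 or _b are one class to them, and where a whole thing is asked for, a point or a joint stands for the part that bears it (a point fixed in the world has none). Each returns a list of dicts, best first, with "p" (0 to 1); they miss things now and then, are a little off and sometimes report something else, mostly with a low value. They report only what shows in the picture. A call takes as long as a camera call. They do not tell look-alikes from the thing itself.
- r.cut_out(name, camera): "mask" (400x640 bool, what is visible of it) and "extent" ([left, top, right, bottom] in pixels, round what is visible of it).
The state is a dict: "time_s": time; "joints": joint angles; "qd": joint speeds; "joint_torque": joint torques, N m; "tcp_pos": TCP position; "eef_rot": TCP orientation; "contact_force": force on the tool from outside, world axes, zero at the start; "moment": the same for the moment, N m; "gripper_width": finger opening in m.
Only numpy, scipy, OpenCV 4.12 (cv2) and the standard library are available. Lean on these libraries where they do the work, as an engineer would, in place of code of your own. Each camera call takes 0.05 s, during which the arm holds its last target. There are 200 camera calls.

TASK

Load the leak tester: slide the holder that carries the watch down over the tester's upright column until it stands fully home on the chamber floor with the watch's dial facing the screen side, lowering it gently all the way and not letting it drop. Then lower the clear dome over it just as gently, without touching the watch or its holder, until its rim lies flat on the chamber floor inside the raised collar. Leave the empty holder, the jar and the tweezers where they are.

Things in the scene. Friction and masses are not known exactly. Their poses are not given: they have to be found in the camera images.
- tester: Watch leak tester, fixed: grey and aluminium console with a round chamber on its flat rear part and a sloping touch screen in front. Origin at bench height under the column's axis; -x points to the screen side (front), z up. It reaches 150 mm in front of the column, 76 mm behind it, 85 mm to either side; only the column and a low collar rise above the chamber floor.
- chamber_floor (a point): Centre of the flat round chamber floor, 70 mm above the bench, on the column's axis; axes as the tester's. Around it stands a raised steel collar of 120 mm inner diameter, 132 mm outer diameter and 5 mm height; the dome's rim rests on the flat floor inside this collar.
- column_top (a point): Tip of the tester's plain upright steel column: 12 mm diameter, 92 mm tall above the chamber floor, its last 6 mm tapered to 6 mm diameter.
- watch_holder: Loose sleeve-shaped holder with a steel watch strapped round it, on the bench, about 0.2 kg. Through bore 15 mm (1.5 mm play all round the column). Blue cushion 47 mm in diameter (55 over the bracelet), 40 mm tall; above it a black eight-sided neck, to grip (see point neck). Origin: centre of the underside, on the bore axis; z up, +x the way the dial looks. Weight off axis, to the watch.
- neck (a point): On the watch holder's bore axis, 70 mm above its underside: a good TCP height for gripping the neck from above. The neck is 25 mm across flats, from 40 to 84 mm height; its flats face x, y and the diagonals of the watch holder.
- dial (a point): Centre of the white dial of the watch, 37.5 mm from the bore axis along the watch holder's +x, 22 mm above its underside. The watch is 38 mm in diameter, stands upright on the +x side, reaches 38 mm from the axis; its crown reaches 44 mm high, the clasp 30 mm from the axis on the -x side.
- dome: Loose clear plastic dome, open below, standing on its rim on the bench, about 0.3 kg. Outer diameter 108 mm, at the aluminium rim 114 mm (9 mm tall); inner diameter 100 mm up to 64 mm height, 98 mm clear height at the middle; black knob on top. Origin: centre of the underside of the rim; z up.
- dome_knob (a point): On the dome's axis, 125.5 mm above its underside: a good TCP height for gripping the knob from above. The knob is round, 30 mm in diameter from 111 to 137 mm height, on a thinner neck; the dome's crown is at 102 mm.
- empty_holder: Loose spare holder, the same as the watch holder but with no watch or bracelet; leave it. Origin: centre of the underside, z up.
- jar: Loose clear jar with blue lid, 64 mm diameter, 75 mm tall; leave it. Origin: centre of the underside.
- tweezers: Loose steel tweezers, 135 mm long and 9 mm high, lying behind the tester; leave them. Origin: middle of the underside, x along their length.
Not all that is in view belongs to the job. Leave any green look-alike of the watch_holder alone.

How it is judged (in metres and radians):
On the way, in this order (a step that is already met when the one before it is completed fails the run):
1. the watch holder stands on the chamber floor, over the column, dial to the screen side, let go (horizontal distance between watch_holder and chamber_floor below 0.004 m and z of watch_holder in the frame of chamber_floor between -0.003 and 0.003 m and angle between watch_holder's own z axis and vertical below 0.06 rad and x of dial in the frame of chamber_floor below -0.02 m and y of dial in the frame of chamber_floor between -0.016 and 0.016 m and contact force between the fingers and watch_holder below 0.2 N), for 0.2 s.
2. the dome sits on the chamber floor over the watch (horizontal distance between watch_holder and chamber_floor below 0.004 m and z of watch_holder in the frame of chamber_floor between -0.003 and 0.003 m and angle between watch_holder's own z axis and vertical below 0.06 rad and x of dial in the frame of chamber_floor below -0.02 m and y of dial in the frame of chamber_floor between -0.016 and 0.016 m and horizontal distance between dome and chamber_floor below 0.0055 m and z of dome in the frame of chamber_floor between -0.003 and 0.003 m and angle between dome's own z axis and vertical below 0.03 rad), for 0.2 s.
At the end, for the whole second after the job is handed in: Watch holder over the column, within 3 mm of floor height, 4 mm of centre, 0.06 rad of upright, dial centre at most 16 mm (25 degrees) to either side of the screen direction; dome over it, within 3 mm of floor height, 5.5 mm of centre, 0.03 rad of level; both below 0.02 m/s (all of step 2 and linear speed of each of watch_holder, dome below 0.02 m/s); the robot touches nothing.
It fails at once if the watch holder is dropped down the column (faster than 0.4 m/s while on the column) (horizontal distance between watch_holder and chamber_floor below 0.012 m and z of watch_holder in the frame of chamber_floor below 0.07 m and linear speed of watch_holder above 0.4 m/s).
It fails at once if the dome is dropped over the chamber (faster than 0.4 m/s within 70 mm of the floor) (horizontal distance between dome and chamber_floor below 0.03 m and z of dome in the frame of chamber_floor below 0.07 m and linear speed of dome above 0.4 m/s).
It fails at once if the dome touches the watch or its holder (over 1 N) (contact force between dome and watch_holder above 1 N).
It fails at once if the empty holder, the jar or the tweezers are moved by more than 30 mm (distance of any of empty_holder, jar, tweezers from where it was at the start of the episode above 0.03 m).
It also fails if it takes over 69 s, if anything falls off the work surface, if the arm or the gripper's body presses on something with over 40 N, if the wrist force passes 120 N, or if a joint passes its speed limit or range.

## Working session

There is one attempt and no reset: what is moved stays moved. The work goes in short steps, Python scripts to look and compute and a tool call to move; the robot and the scene stay as the last step left them, time stands still between calls to the robot, and variables do not carry over. Pictures are saved under pics/ and viewed, about 8 in all and at most 12, crops included, and the job is handed in when it is done.

Besides the shell and the picture viewer there is one more tool, called after "Call:" by a JSON object that holds its "fn" and its "kwargs". servo_tool: Moves the arm, as the interface text tells. Its arguments: {"type":"object","properties":{"targets":{"type":"array"},"squeeze":{"type":"number"}},"required":["targets"]}

```bash
mkdir -p pics
python3 - <<'E'
from plant import r
import cv2,numpy as np
s=r.get_state();print(s['time_s'],s['tcp_pos'],s['eef_rot'],s['gripper_width'])
ims=[]
for c in("scene","side","wrist"):
    im=r.capture(c);cv2.imwrite(f"pics/{c}0.png",im);ims.append(im)
    k=r.get_calibration(c);print(c,np.round(k['K'],1).tolist(),np.round(k['extrinsics'],3).tolist())
    for n in("tester","watch_holder","dial","dome","dome_knob","empty_holder","jar","tweezers"):
        print(n,[(round(d['p'],2),[int(v) for v in d['extent']]) for d in r.cut_out(n,c)])
E
```

```text
0.0 [ 6.74551133e-01 -1.20184361e-05  2.44433495e-01] [ 1.79907039e+02 -6.29530760e-03 -9.00064346e+01] 0.08754123035292569
scene [[404.0, 0.0, 318.0], [0.0, 404.0, 195.3], [0.0, 0.0, 1.0]] [[-0.216, 0.598, -0.772, 1.468], [0.976, 0.122, -0.179, 0.189], [-0.013, -0.792, -0.61, 0.797], [0.0, 0.0, 0.0, 1.0]]
tester [(0.77, [307, 174, 365, 234])]
watch_holder [(0.67, [227, 148, 246, 175]), (0.58, [241, 167, 260, 197]), (0.18, [308, 173, 366, 234])]
dial [(0.69, [237, 170, 258, 196]), (0.62, [227, 147, 250, 178])]
dome [(0.81, [396, 185, 433, 242])]
dome_knob [(0.83, [391, 185, 435, 235]), (0.69, [223, 228, 251, 262])]
empty_holder [(0.68, [395, 248, 415, 280])]
jar [(0.97, [227, 227, 248, 262])]
tweezers [(0.64, [307, 172, 367, 235]), (0.49, [298, 273, 349, 275])]
side [[450.4, 0.0, 324.8], [0.0, 450.4, 206.5], [0.0, 0.0, 1.0]] [[0.916, -0.217, 0.337, 0.161], [-0.401, -0.458, 0.793, -0.985], [-0.018, -0.862, -0.507, 0.727], [0.0, 0.0, 0.0, 1.0]]
tester [(0.7, [252, 184, 354, 265])]
watch_holder [(0.8, [294, 309, 319, 355])]
dial [(0.79, [315, 272, 343, 314]), (0.77, [295, 310, 320, 353])]
dome [(0.83, [266, 156, 302, 207])]
dome_knob [(0.97, [262, 159, 299, 206]), (0.58, [314, 271, 343, 313])]
empty_holder [(0.85, [330, 167, 344, 195])]
jar [(0.68, [408, 227, 433, 265])]
tweezers [(0.51, [253, 181, 355, 265]), (0.41, [367, 201, 394, 220])]
wrist [[327.7, 0.0, 315.4], [0.0, 327.7, 199.4], [0.0, 0.0, 1.0]] [[-1.0, -0.0, 0.001, 0.675], [0.0, 0.954, 0.299, -0.082], [-0.001, 0.299, -0.954, 0.386], [0.0, 0.0, 0.0, 1.0]]
tester []
watch_holder [(0.53, [343, 99, 555, 287])]
dial []
dome [(0.94, [364, 313, 436, 347])]
dome_knob [(0.97, [368, 312, 437, 347])]
empty_holder [(0.82, [251, 322, 289, 359]), (0.38, [207, 152, 244, 255])]
jar [(0.56, [213, 0, 250, 6])]
tweezers [(0.6, [343, 97, 559, 285])]
```

View pics/scene0.png

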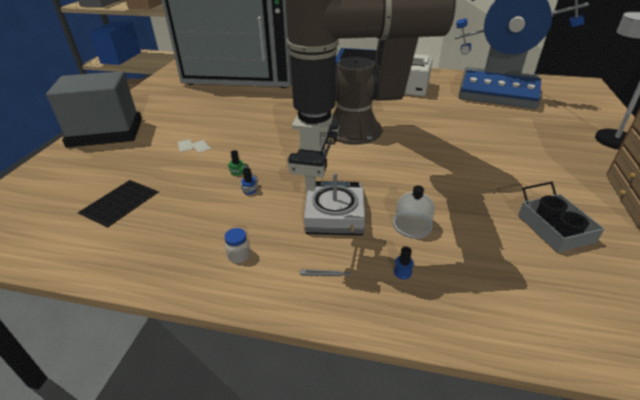

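View pics/side0.png

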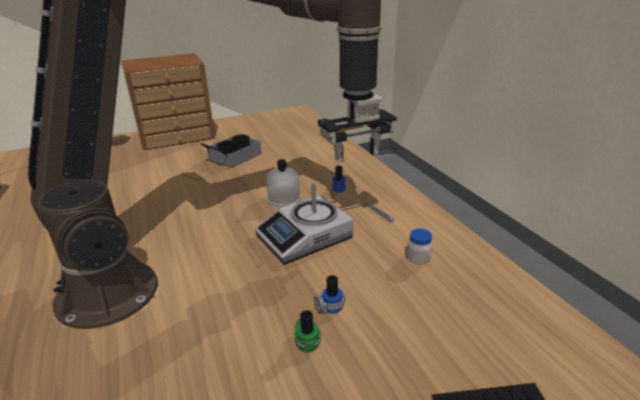

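Run:
```python
import cv2,numpy as np
a=cv2.imread('pics/side0.png')[260:360,280:360];b=cv2.imread('pics/scene0.png')[140:240,220:320]
w=cv2.imread('pics/wrist0.png')
c=cv2.imread('pics/side0.png')[150:270,240:360]
f=lambda i,W,H:cv2.resize(i,(W,H),interpolation=cv2.INTER_CUBIC)
out=np.zeros((600,800,3),np.uint8)
out[:300,:240]=f(a,240,300);out[:300,240:540]=f(b,300,300);out[:260,540:800]=f(c,260,260)
out[300:,:480]=f(w,480,300)
out[300:,500:800]=f(cv2.imread('pics/scene0.png')[155:255,295:395],300,300)
cv2.imwrite('pics/c1.png',out)
```

```text
(no output)
```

View pics/c1.png

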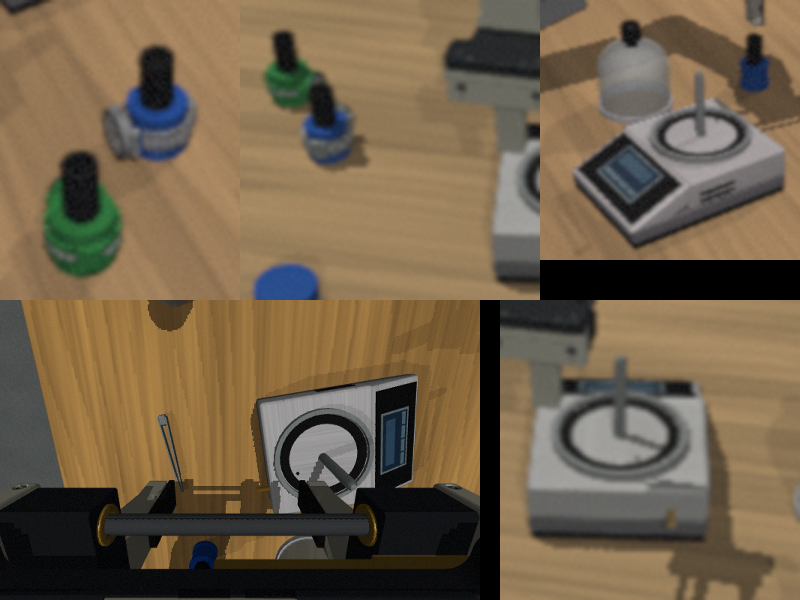

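```bash
cat > h.py <<'E'
from plant import r
import numpy as np
def ray(c,u,v,k=None):
    k=k or r.get_calibration(c);E=np.array(k['extrinsics']);d=E[:3,:3]@np.linalg.solve(np.array(k['K']),[u,v,1]);return E[:3,3],d
def atz(c,u,v,z,k=None):
    o,d=ray(c,u,v,k);return (o+d*(z-o[2])/d[2]).round(4)
def proj(c,P,k=None):
    k=k or r.get_calibration(c);E=np.array(k['extrinsics']);p=np.array(k['K'])@(E[:3,:3].T@(np.array(P)-E[:3,3]));return (p[:2]/p[2]).round(1)
def tri(*obs):
    A=np.zeros((3,3));b=np.zeros(3)
    for o in obs:
        o_,d=ray(*o);d=d/np.linalg.norm(d);M=np.eye(3)-np.outer(d,d);A+=M;b+=M@o_
    return np.linalg.solve(A,b).round(4)
E
python3 - <<'E'
from h import *
print('tip',atz('scene',335,175,.162),atz('side',313.4,183.7,.162),atz('wrist',468,243,.162))
print('base',atz('scene',335,200,.07),atz('side',313.8,212.3,.07),atz('wrist',429,209,.07))
print('tri',tri(('scene',335,175),('side',313.4,183.7)))
print('neck',atz('scene',246.3,169.3,.082),atz('side',332.3,278,.082),tri(('scene',246.3,169.3),('side',332.3,278)))
print('knob',atz('scene',418,191,.13),atz('side',282,164.5,.13),tri(('scene',418,191),('side',282,164.5)))
print('empty',atz('scene',405,252,.08),atz('side',339,171,.08))
print('jar',atz('scene',236,237,.07),atz('side',420.5,238,.07))
print('dialside',atz('side',(118/3)+280,133/3+260,.022))
# tester yaw from screen edges in wrist: back edge
print('body',[atz('wrist',u/.75,(v-300)/.75,.07) for u,v in((416,376),(260,400),(378,388),(372,512))])
E
```

```text
tip [0.5655 0.0293 0.162 ] [0.5584 0.0248 0.162 ] [0.561  0.0225 0.162 ]
base [0.56   0.0294 0.07  ] [0.5577 0.0275 0.07  ] [0.5591 0.0275 0.07  ]
tri [0.5605 0.0288 0.1591]
neck [ 0.4763 -0.273   0.082 ] [ 0.4799 -0.2697  0.082 ] [ 0.479  -0.2718  0.0839]
knob [0.5506 0.2572 0.13  ] [0.5416 0.2441 0.13  ] [0.545  0.2572 0.1247]
empty [0.7406 0.2374 0.08  ] [0.7258 0.218  0.08  ]
jar [ 0.7649 -0.1952  0.07  ] [ 0.7561 -0.2067  0.07  ]
dialside [ 0.4448 -0.2748  0.022 ]
body [array([ 0.4541, -0.0775,  0.07  ]), array([ 0.6452, -0.0484,  0.07  ]), array([ 0.4984, -0.0632,  0.07  ]), array([0.4769, 0.113 , 0.07  ])]
```

Call:
{"fn": "servo_tool", "kwargs": {"targets": [{"dx": -2.5,"dy": -2.5,"dz": 0},{"dx": -5,"dy": -5,"dz": 0},{"dx": -7.5,"dy": -7.5,"dz": 0},{"dx": -10,"dy": -10,"dz": 0},{"dx": -12.5,"dy": -12.5,"dz": 0},{"dx": -15,"dy": -15,"dz": 0},{"dx": -17.5,"dy": -17.5,"dz": 0},{"dx": -19.6,"dy": -19.6,"dz": 0},{"dx": -19.6,"dy": -19.6,"dz": 0},{"dx": -19.6,"dy": -19.6,"dz": 0}]}}

```text
validation failed for argument at $.ta...
```

Run:
```python
from h import *
import cv2
s=r.get_state();print(s['time_s'],s['tcp_pos'],s['eef_rot'],s['contact_force'])
k=r.get_calibration('wrist');im=r.capture('wrist');cv2.imwrite('pics/w1.png',im)
for n in('watch_holder','neck','dial'):
  for d in r.cut_out(n,'wrist'): print(n,round(d['p'],2),d['extent'])
print('pred necktop',proj('wrist',[.479,-.2715,.084],k),'green',atz('side',306.7,313.3,.082))
print(np.round(k['extrinsics'],4).tolist())
cv2.imwrite('pics/w1c.png',cv2.resize(im[:240,160:480],(800,600),interpolation=cv2.INTER_CUBIC))
```

```text
1.35 [ 6.74975357e-01 -5.61816141e-06  2.45353876e-01] [ 1.79999733e+02  1.62639696e-03 -9.00003319e+01] [ 0.12184049 -0.03982754  0.21383496]
pred necktop [ 593.4 -185.9] green [ 0.3873 -0.3486  0.082 ]
[[-1.0, -0.0, 0.0005, 0.6746], [0.0001, 0.9541, 0.2994, -0.0817], [-0.0005, 0.2994, -0.9541, 0.3855], [0.0, 0.0, 0.0, 1.0]]
```

View pics/w1c.png

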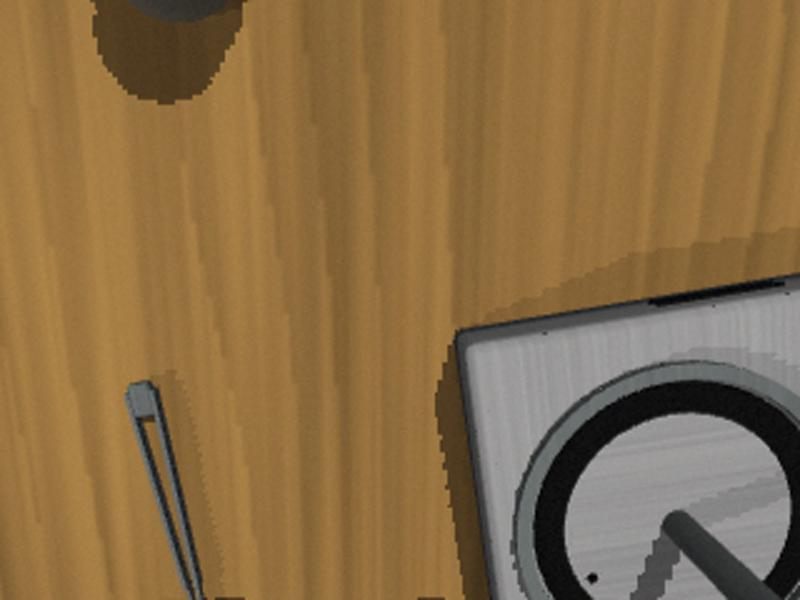

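The arm didn't move because the call was refused, so this picture only shows the tester again: column base near crop (678,525), collar ring around it. I'll retry with all fields filled in.

Call:
{"fn": "servo_tool", "kwargs": {"targets": [{"dx": -2.5,"dy": -2.5,"dz": 0,"spin": 0,"grip": 100},{"dx": -5,"dy": -5,"dz": 0,"spin": 0,"grip": 100},{"dx": -7.5,"dy": -7.5,"dz": 0,"spin": 0,"grip": 100},{"dx": -10,"dy": -10,"dz": 0,"spin": 0,"grip": 100},{"dx": -12.5,"dy": -12.5,"dz": 0,"spin": 0,"grip": 100},{"dx": -15,"dy": -15,"dz": 0,"spin": 0,"grip": 100},{"dx": -17.5,"dy": -17.5,"dz": 0,"spin": 0,"grip": 100},{"dx": -19.6,"dy": -19.6,"dz": 0,"spin": 0,"grip": 100},{"dx": -19.6,"dy": -19.6,"dz": 0,"spin": 0,"grip": 100},{"dx": -19.6,"dy": -19.6,"dz": 0,"spin": 0,"grip": 100}], "squeeze": 25}}

```text
time_s: 2.38
tcp_pos: [0.4781, -0.197, 0.246]
eef_rot: [-179.9, -0.0, -90.1]
contact_force: [1.4, 0.5, 0.4]
gripper_width: 0.0874
```

Run:
```python
from h import *
import cv2
s=r.get_state();print(s['time_s'],s['tcp_pos'],s['eef_rot'])
k=r.get_calibration('wrist');im=r.capture('wrist');cv2.imwrite('pics/w1.png',im)
for n in('watch_holder','neck','dial'):
  for d in r.cut_out(n,'wrist'): print(n,round(d['p'],2),d['extent'])
print('pred necktop',proj('wrist',[.479,-.2715,.084],k))
print(np.round(k['extrinsics'],4).tolist())
cv2.imwrite('pics/w1c.png',cv2.resize(im[:240,200:520],(800,600),interpolation=cv2.INTER_CUBIC))
```

```text
2.3833 [ 0.47813264 -0.19702326  0.24601208] [-1.79925707e+02 -4.78021377e-03 -9.01226032e+01]
watch_holder 0.68 [381.7, 2.2, 450.1, 62.0]
watch_holder 0.6 [285.1, 74.7, 356.1, 131.9]
neck 0.89 [288.0, 74.1, 352.7, 129.0]
neck 0.77 [379.5, 0.0, 448.6, 62.3]
dial 0.95 [380.1, 1.0, 446.5, 61.8]
dial 0.59 [285.9, 78.0, 354.8, 131.0]
pred necktop [314.3 105.1]
[[-1.0, 0.0017, 0.0024, 0.4774], [0.0023, 0.9542, 0.2993, -0.2787], [-0.0018, 0.2993, -0.9542, 0.3862], [0.0, 0.0, 0.0, 1.0]]
```

View pics/w1c.png

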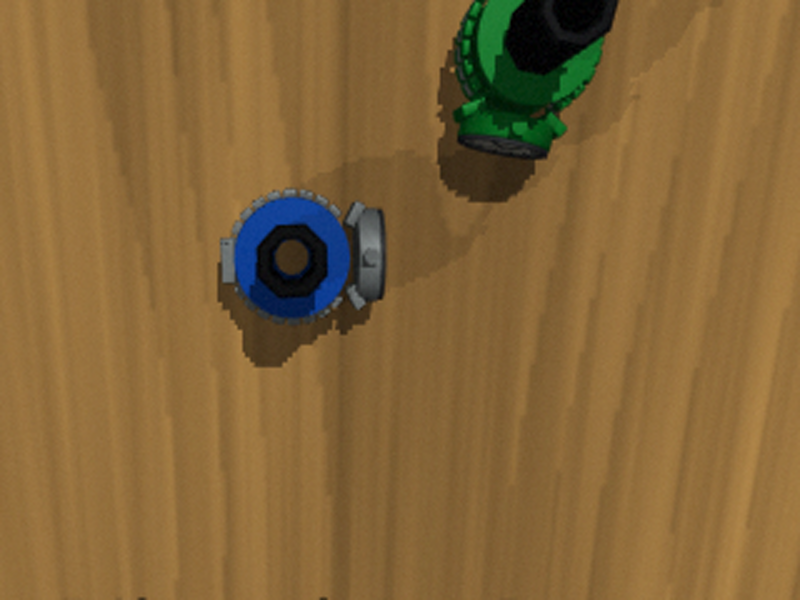

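Run:
```python
from h import *
print(atz('wrist',317.2,102.8,.084), 'clasp',atz('wrist',200+228/2.5,104,.022),'crown',atz('wrist',200+371/2.5,257/2.5,.044),atz('wrist',200+384/2.5,212/2.5,.022),atz('wrist',200+384/2.5,298/2.5,.022))
```

```text
[ 0.478 -0.272  0.084] clasp [ 0.5054 -0.2697  0.022 ] crown [ 0.4466 -0.2713  0.044 ] [ 0.4396 -0.289   0.022 ] [ 0.4384 -0.2539  0.022 ]
```

The picture shows the watch holder (blue, steel watch) with its bore at crop (293,257) and the dial facing right, which is -x (yaw about 182°). The green look-alike sits at the upper right, and the spare holder with no watch is elsewhere. I'll grip the blue one.

Call:
{"fn": "servo_tool", "kwargs": {"targets": [{"dx": 0,"dy": -3.5,"dz": 0,"spin": 0.03,"grip": 100},{"dx": 0,"dy": -7.5,"dz": -1,"spin": 0.03,"grip": 100},{"dx": 0,"dy": -7.5,"dz": -4,"spin": 0.03,"grip": 100},{"dx": 0,"dy": -7.5,"dz": -7,"spin": 0.03,"grip": 100},{"dx": 0,"dy": -7.5,"dz": -10,"spin": 0.03,"grip": 100},{"dx": 0,"dy": -7.5,"dz": -13,"spin": 0.03,"grip": 100},{"dx": 0,"dy": -7.5,"dz": -15.5,"spin": 0.03,"grip": 100},{"dx": 0,"dy": -7.5,"dz": -17,"spin": 0.03,"grip": 100},{"dx": 0,"dy": -7.5,"dz": -17.6,"spin": 0.03,"grip": 100},{"dx": 0,"dy": -7.5,"dz": -17.6,"spin": 0.03,"grip": 100}]}}

```text
time_s: 3.42
tcp_pos: [0.4787, -0.2703, 0.0676]
eef_rot: [179.8, 0.0, -88.2]
contact_force: [1.0, 1.3, -0.5]
gripper_width: 0.0876
```

Call:
{"fn": "servo_tool", "kwargs": {"targets": [{"dx": 0,"dy": 0,"dz": 0,"spin": 0,"grip": 80},{"dx": 0,"dy": 0,"dz": 0,"spin": 0,"grip": 60},{"dx": 0,"dy": 0,"dz": 0,"spin": 0,"grip": 45},{"dx": 0,"dy": 0,"dz": 0,"spin": 0,"grip": 35},{"dx": 0,"dy": 0,"dz": 0,"spin": 0,"grip": 30},{"dx": 0,"dy": 0,"dz": 0,"spin": 0,"grip": 20},{"dx": 0,"dy": 0,"dz": 0,"spin": 0,"grip": 15},{"dx": 0,"dy": 0,"dz": 0,"spin": 0,"grip": 15},{"dx": 0,"dy": 0,"dz": 0,"spin": 0,"grip": 15},{"dx": 0,"dy": 0,"dz": 0,"spin": 0,"grip": 15}]}}

```text
time_s: 4.25
tcp_pos: [0.4788, -0.271, 0.0693]
eef_rot: [180.0, 0.0, -88.3]
contact_force: [-1.0, -0.0, 1.3]
gripper_width: 0.0268
```

Call:
{"fn": "servo_tool", "kwargs": {"targets": [{"dx": 0,"dy": 0,"dz": 0,"spin": 0,"grip": 15},{"dx": 0,"dy": 0,"dz": 0,"spin": 0,"grip": 15},{"dx": 0,"dy": 0,"dz": 0,"spin": 0,"grip": 15},{"dx": 0,"dy": 0,"dz": 1,"spin": 0,"grip": 15},{"dx": 0,"dy": 0,"dz": 3,"spin": 0,"grip": 15},{"dx": 0,"dy": 0,"dz": 6,"spin": 0,"grip": 15},{"dx": 0,"dy": 0,"dz": 10,"spin": 0,"grip": 15},{"dx": 0,"dy": 0,"dz": 14,"spin": 0,"grip": 15},{"dx": 0,"dy": 0,"dz": 18,"spin": 0,"grip": 15},{"dx": 0,"dy": 0,"dz": 20,"spin": 0,"grip": 15}]}}

```text
time_s: 5.08
tcp_pos: [0.4802, -0.2717, 0.2756]
eef_rot: [-179.6, -0.2, -88.2]
contact_force: [1.3, -1.0, -0.6]
gripper_width: 0.0246
```

Run:
```python
from h import *
import cv2
s=r.get_state();print(s['time_s'],s['tcp_pos'],s['eef_rot'],s['contact_force'],s['gripper_width'])
k=r.get_calibration('wrist');im=r.capture('wrist');cv2.imwrite('pics/w2.png',im)
a=r.capture('side');cv2.imwrite('pics/s2.png',a)
p=proj('side',s['tcp_pos']).astype(int);print(p,proj('wrist',s['tcp_pos'],k))
c=a[p[1]-40:p[1]+60,p[0]-50:p[0]+50]
out=np.zeros((600,800,3),np.uint8);out[:500,:800]=cv2.resize(im,(800,500));out[200:600,400:800]=cv2.resize(c,(400,400),interpolation=cv2.INTER_CUBIC)
cv2.imwrite('pics/c2.png',out)
```

```text
5.0833 [ 0.48016888 -0.27172927  0.27564563] [-1.79629117e+02 -1.57112061e-01 -8.82487719e+01] [ 1.33331511 -0.97674992 -0.61027811] 0.024632454485775935
[331 203] [314.9 273.9]
```

View pics/c2.png

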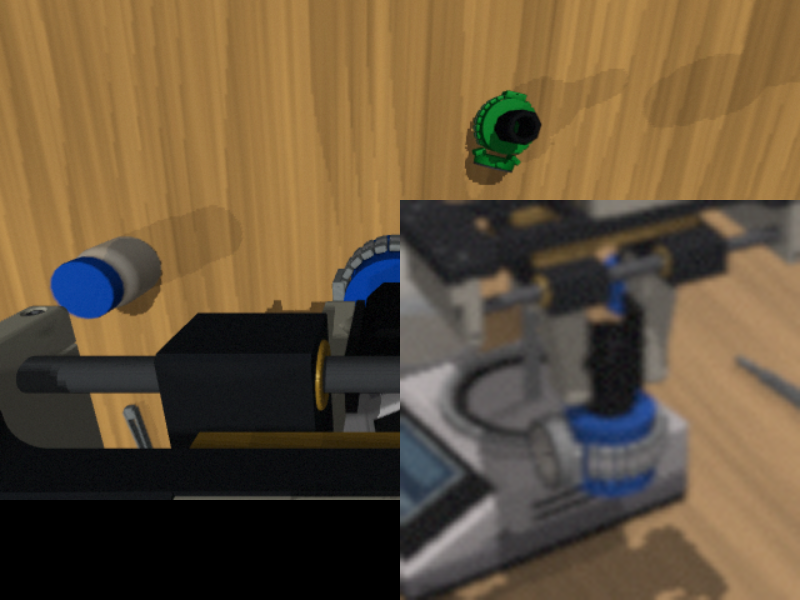

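```bash
cat > fit.py <<'E'
from h import *
import cv2
from scipy.ndimage import map_coordinates
from scipy.optimize import minimize
def fit(im,k,x0,circles,mask=None,angs=(0,360),span=.008):
    g=cv2.GaussianBlur(cv2.cvtColor(im,6),(0,0),1).astype(float)
    E=np.array(k['extrinsics']);K=np.array(k['K']);t=np.radians(np.arange(*angs,2))
    def samp(c,R,z):
        P=np.stack([c[0]+R*np.cos(t),c[1]+R*np.sin(t),0*t+z],1);p=(P-E[:3,3])@E[:3,:3]@K.T;uv=p[:,:2]/p[:,2:]
        return map_coordinates(g,[uv[:,1],uv[:,0]],order=1,mode='nearest')
    def score(c): return sum(np.mean(np.clip(samp(c,R+.0012,z)-samp(c,R-.0012,z),-40,40))*s for R,z,s in circles)
    gr=np.arange(-span,span+1e-6,.0005);S=np.array([[score((x0[0]+a,x0[1]+b)) for b in gr] for a in gr])
    i,j=np.unravel_index(S.argmax(),S.shape);return (x0[0]+gr[i],x0[1]+gr[j]),S.max(),np.median(S)
E
python3 - <<'E'
import json
from fit import *
K=r.get_calibration('wrist')['K']
k={'K':K,'extrinsics':[[-1.0,-0.0,0.0005,0.6746],[0.0001,0.9541,0.2994,-0.0817],[-0.0005,0.2994,-0.9541,0.3855],[0,0,0,1]]}
w=cv2.imread('pics/wrist0.png')
for cs in([(.066,.075,1)],[(.06,.075,1)],[(.066,.075,1),(.06,.075,1)]): print(fit(w,k,(.56,.0275),cs,angs=(150,350)))
for c in('scene','side'):
    print(c,fit(cv2.imread(f'pics/{c}0.png'),r.get_calibration(c),(.56,.0275),[(.066,.075,1),(.06,.075,1)]))
E
```

```text
((np.float64(0.559), np.float64(0.026500000000000006)), np.float64(26.151847458636293), np.float64(10.878311605438393))
((np.float64(0.5575000000000001), np.float64(0.028000000000000008)), np.float64(39.468149906089344), np.float64(13.038631860551158))
((np.float64(0.5585000000000001), np.float64(0.026500000000000006)), np.float64(55.03701730776202), np.float64(24.810123973417575))
scene ((np.float64(0.5665000000000001), np.float64(0.03000000000000001)), np.float64(18.83125619019054), np.float64(14.682237676639764))
side ((np.float64(0.5545000000000001), np.float64(0.021)), np.float64(17.87525474233665), np.float64(12.877843618611475))
```

Call:
{"fn": "servo_tool", "kwargs": {"targets": [{"dx": 0.3,"dy": 1,"dz": 0,"spin": 0,"grip": 15},{"dx": 1,"dy": 3.5,"dz": 0,"spin": 0.01,"grip": 15},{"dx": 1.9,"dy": 7,"dz": 0,"spin": 0.02,"grip": 15},{"dx": 2.8,"dy": 10.5,"dz": 0,"spin": 0.03,"grip": 15},{"dx": 3.7,"dy": 14,"dz": 0,"spin": 0.04,"grip": 15},{"dx": 4.7,"dy": 17.5,"dz": 0,"spin": 0.05,"grip": 15},{"dx": 5.6,"dy": 21,"dz": 0,"spin": 0.06,"grip": 15},{"dx": 6.5,"dy": 24.5,"dz": 0,"spin": 0.07,"grip": 15},{"dx": 7.4,"dy": 28,"dz": 0,"spin": 0.08,"grip": 15},{"dx": 7.9,"dy": 29.8,"dz": 0,"spin": 0.08,"grip": 15}]}}

```text
time_s: 6.02
tcp_pos: [0.5577, 0.0307, 0.2677]
eef_rot: [179.9, 0.0, -83.6]
contact_force: [-0.2, -0.7, -1.7]
gripper_width: 0.0246
```

Call:
{"fn": "servo_tool", "kwargs": {"targets": [{"dx": 0,"dy": 0,"dz": 0,"spin": 0,"grip": 15},{"dx": 0,"dy": 0,"dz": 0,"spin": 0,"grip": 15},{"dx": 0,"dy": 0,"dz": 0,"spin": 0,"grip": 15},{"dx": 0,"dy": 0,"dz": -0.5,"spin": 0,"grip": 15},{"dx": 0,"dy": 0,"dz": -1,"spin": 0,"grip": 15},{"dx": 0,"dy": 0,"dz": -1.5,"spin": 0,"grip": 15},{"dx": 0,"dy": 0,"dz": -2,"spin": 0,"grip": 15},{"dx": 0,"dy": 0,"dz": -2.4,"spin": 0,"grip": 15},{"dx": 0,"dy": 0,"dz": -2.5,"spin": 0,"grip": 15},{"dx": 0,"dy": 0,"dz": -2.5,"spin": 0,"grip": 15}]}}

```text
time_s: 6.85
tcp_pos: [0.5578, 0.0267, 0.2439]
eef_rot: [180.0, -0.0, -83.7]
contact_force: [-0.3, 0.7, -2.1]
gripper_width: 0.0249
```

Run:
```python
from h import *
import cv2
s=r.get_state();print(s['time_s'],s['tcp_pos'],s['eef_rot'],s['contact_force'],s['gripper_width'])
out=np.zeros((400,800,3),np.uint8)
for i,c in enumerate(('scene','side')):
    a=r.capture(c);cv2.imwrite(f'pics/{c}3.png',a)
    p=proj(c,np.array(s['tcp_pos'])-[0,0,.08]).astype(int);print(c,p,'axis bot/col base pred',proj(c,np.array(s['tcp_pos'])-[0,0,.07]),proj(c,[.5585,.027,.07]))
    out[:,400*i:400*i+400]=cv2.resize(a[p[1]-40:p[1]+40,p[0]-40:p[0]+40],(400,400),interpolation=cv2.INTER_CUBIC)
cv2.imwrite('pics/c3.png',out)
```

```text
6.85 [0.55775886 0.02674742 0.24386212] [ 1.79951820e+02 -1.25713821e-02 -8.37130656e+01] [-0.2601461   0.74294917 -2.14695483] 0.024942067114516547
scene [334 172] axis bot/col base pred [334.7 169.8] [334.3 199.6]
side [312 182] axis bot/col base pred [312.8 179.5] [314.1 212.3]
```

View pics/c3.png

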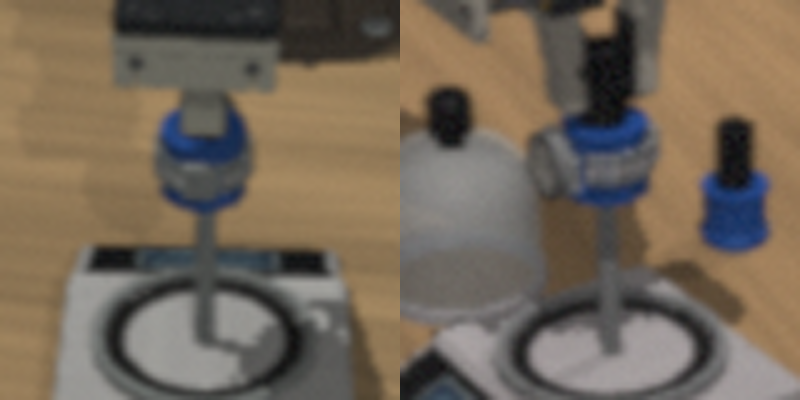

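Both views show the holder centred over the column (scene: column 205, holder about 203; side: 606 against 607), with the dial toward the screen. I'll lower slowly and watch the force.

Call:
{"fn": "servo_tool", "kwargs": {"targets": [{"dx": 0,"dy": 0,"dz": -0.3,"spin": 0,"grip": 15},{"dx": 0,"dy": 0,"dz": -0.6,"spin": 0,"grip": 15},{"dx": 0,"dy": 0,"dz": -0.9,"spin": 0,"grip": 15},{"dx": 0,"dy": 0,"dz": -1.2,"spin": 0,"grip": 15},{"dx": 0,"dy": 0,"dz": -1.5,"spin": 0,"grip": 15},{"dx": 0,"dy": 0,"dz": -1.8,"spin": 0,"grip": 15},{"dx": 0,"dy": 0,"dz": -2.1,"spin": 0,"grip": 15},{"dx": 0,"dy": 0,"dz": -2.3,"spin": 0,"grip": 15},{"dx": 0,"dy": 0,"dz": -2.5,"spin": 0,"grip": 15},{"dx": 0,"dy": 0,"dz": -2.5,"spin": 0,"grip": 15}]}}

```text
time_s: 7.78
tcp_pos: [0.558, 0.0271, 0.219]
eef_rot: [180.0, 0.0, -83.7]
contact_force: [1.1, 0.4, -2.3]
gripper_width: 0.0247
```

```bash
python3 -c "
from plant import r
s=r.get_state();print({k:s[k].round(4) if hasattr(s[k],'round') else s[k] for k in ('tcp_pos','eef_rot','contact_force','moment','gripper_width')})"
```

```text
{'tcp_pos': array([0.558 , 0.0271, 0.219 ]), 'eef_rot': array([ 1.799939e+02,  1.080000e-02, -8.369770e+01]), 'contact_force': array([ 1.1109,  0.4165, -2.3241]), 'moment': array([ 0.5567, -0.1316, -0.0239]), 'gripper_width': 0.024670899417594722}
```

Call:
{"fn": "servo_tool", "kwargs": {"targets": [{"dx": 0,"dy": 0,"dz": -0.4,"spin": 0,"grip": 15},{"dx": 0,"dy": 0,"dz": -0.9,"spin": 0,"grip": 15},{"dx": 0,"dy": 0,"dz": -1.4,"spin": 0,"grip": 15},{"dx": 0,"dy": 0,"dz": -1.9,"spin": 0,"grip": 15},{"dx": 0,"dy": 0,"dz": -2.4,"spin": 0,"grip": 15},{"dx": 0,"dy": 0,"dz": -2.9,"spin": 0,"grip": 15},{"dx": 0,"dy": 0,"dz": -3.4,"spin": 0,"grip": 15},{"dx": 0,"dy": 0,"dz": -3.8,"spin": 0,"grip": 15},{"dx": 0,"dy": 0,"dz": -4,"spin": 0,"grip": 15},{"dx": 0,"dy": 0,"dz": -4,"spin": 0,"grip": 15}]}}

```text
time_s: 8.62
tcp_pos: [0.5579, 0.0272, 0.1787]
eef_rot: [180.0, 0.0, -83.7]
contact_force: [0.9, 3.2, -3.9]
gripper_width: 0.0249
```

Call:
{"fn": "servo_tool", "kwargs": {"targets": [{"dx": 0,"dy": 0,"dz": -0.4,"spin": 0,"grip": 15},{"dx": 0,"dy": 0,"dz": -0.8,"spin": 0,"grip": 15},{"dx": 0,"dy": 0,"dz": -1.2,"spin": 0,"grip": 15},{"dx": 0,"dy": 0,"dz": -1.6,"spin": 0,"grip": 15},{"dx": 0,"dy": 0,"dz": -2,"spin": 0,"grip": 15},{"dx": 0,"dy": 0,"dz": -2.4,"spin": 0,"grip": 15},{"dx": 0,"dy": 0,"dz": -2.8,"spin": 0,"grip": 15},{"dx": 0,"dy": 0,"dz": -3.2,"spin": 0,"grip": 15},{"dx": 0,"dy": 0,"dz": -3.5,"spin": 0,"grip": 15},{"dx": 0,"dy": 0,"dz": -3.5,"spin": 0,"grip": 15}]}}

```text
time_s: 9.45
tcp_pos: [0.5579, 0.0272, 0.1435]
eef_rot: [180.0, 0.0, -83.7]
contact_force: [1.1, 4.8, -6.1]
gripper_width: 0.025
```

Call:
{"fn": "servo_tool", "kwargs": {"targets": [{"dx": 0,"dy": 0.05,"dz": 0,"spin": 0,"grip": 15},{"dx": 0,"dy": 0.1,"dz": 0,"spin": 0,"grip": 15},{"dx": 0,"dy": 0.1,"dz": -0.05,"spin": 0,"grip": 15},{"dx": 0,"dy": 0.1,"dz": -0.1,"spin": 0,"grip": 15},{"dx": 0,"dy": 0.1,"dz": -0.15,"spin": 0,"grip": 15},{"dx": 0,"dy": 0.1,"dz": -0.2,"spin": 0,"grip": 15},{"dx": 0,"dy": 0.1,"dz": -0.25,"spin": 0,"grip": 15},{"dx": 0,"dy": 0.1,"dz": -0.3,"spin": 0,"grip": 15},{"dx": 0,"dy": 0.1,"dz": -0.35,"spin": 0,"grip": 15},{"dx": 0,"dy": 0.1,"dz": -0.35,"spin": 0,"grip": 15}]}}

```text
time_s: 10.28
tcp_pos: [0.5578, 0.0279, 0.1407]
eef_rot: [180.0, -0.0, -83.7]
contact_force: [-0.3, -0.1, -1.6]
gripper_width: 0.0247
```

Call:
{"fn": "servo_tool", "kwargs": {"targets": [{"dx": 0,"dy": 0,"dz": -0.03,"spin": 0,"grip": 15},{"dx": 0,"dy": 0,"dz": -0.06,"spin": 0,"grip": 15},{"dx": 0,"dy": 0,"dz": -0.09,"spin": 0,"grip": 15},{"dx": 0,"dy": 0,"dz": -0.12,"spin": 0,"grip": 15},{"dx": 0,"dy": 0,"dz": -0.15,"spin": 0,"grip": 15},{"dx": 0,"dy": 0,"dz": -0.15,"spin": 0,"grip": 15},{"dx": 0,"dy": 0,"dz": -0.15,"spin": 0,"grip": 15},{"dx": 0,"dy": 0,"dz": -0.15,"spin": 0,"grip": 15},{"dx": 0,"dy": 0,"dz": -0.15,"spin": 0,"grip": 15},{"dx": 0,"dy": 0,"dz": -0.15,"spin": 0,"grip": 15}]}}

```text
time_s: 11.12
tcp_pos: [0.558, 0.028, 0.1394]
eef_rot: [-180.0, -0.0, -83.7]
contact_force: [0.4, -0.4, -2.0]
gripper_width: 0.0249
```

Call:
{"fn": "servo_tool", "kwargs": {"targets": [{"dx": 0,"dy": 0,"dz": -0.03,"spin": 0,"grip": 15},{"dx": 0,"dy": 0,"dz": -0.06,"spin": 0,"grip": 15},{"dx": 0,"dy": 0,"dz": -0.09,"spin": 0,"grip": 15},{"dx": 0,"dy": 0,"dz": -0.12,"spin": 0,"grip": 15},{"dx": 0,"dy": 0,"dz": -0.15,"spin": 0,"grip": 15},{"dx": 0,"dy": 0,"dz": -0.15,"spin": 0,"grip": 15},{"dx": 0,"dy": 0,"dz": -0.15,"spin": 0,"grip": 15},{"dx": 0,"dy": 0,"dz": -0.15,"spin": 0,"grip": 15},{"dx": 0,"dy": 0,"dz": -0.15,"spin": 0,"grip": 15},{"dx": 0,"dy": 0,"dz": -0.15,"spin": 0,"grip": 15}]}}

```text
time_s: 11.95
tcp_pos: [0.5581, 0.0279, 0.1392]
eef_rot: [-180.0, -0.0, -83.7]
contact_force: [-5.6, 0.9, 9.7]
gripper_width: 0.025
```

Floor contact: Fz is +9.7 N at TCP 0.139. Relieve the load, open and retreat straight up.

Call:
{"fn": "servo_tool", "kwargs": {"targets": [{"dx": 0,"dy": 0,"dz": 0.1,"spin": 0,"grip": 15},{"dx": 0,"dy": 0,"dz": 0.1,"spin": 0,"grip": 30},{"dx": 0,"dy": 0,"dz": 0.1,"spin": 0,"grip": 35},{"dx": 0,"dy": 0,"dz": 0.1,"spin": 0,"grip": 45},{"dx": 0,"dy": 0,"dz": 0.1,"spin": 0,"grip": 60},{"dx": 0,"dy": 0,"dz": 0.1,"spin": 0,"grip": 80},{"dx": 0,"dy": 0,"dz": 0.1,"spin": 0,"grip": 90},{"dx": 0,"dy": 0,"dz": 0.1,"spin": 0,"grip": 90},{"dx": 0,"dy": 0,"dz": 0.1,"spin": 0,"grip": 90},{"dx": 0,"dy": 0,"dz": 0.1,"spin": 0,"grip": 90}]}}

```text
time_s: 12.78
tcp_pos: [0.558, 0.028, 0.1388]
eef_rot: [-180.0, 0.0, -83.7]
contact_force: [1.2, -0.2, -0.4]
gripper_width: 0.0718
```

Call:
{"fn": "servo_tool", "kwargs": {"targets": [{"dx": 0,"dy": 0,"dz": 1,"spin": 0,"grip": 90},{"dx": 0,"dy": 0,"dz": 3,"spin": 0,"grip": 90},{"dx": 0,"dy": 0,"dz": 6,"spin": 0,"grip": 90},{"dx": 0,"dy": 0,"dz": 9,"spin": 0,"grip": 90},{"dx": 0,"dy": 0,"dz": 11.5,"spin": 0,"grip": 90},{"dx": 0,"dy": 3,"dz": 13,"spin": 0,"grip": 90},{"dx": 0,"dy": 6,"dz": 14,"spin": 0,"grip": 90},{"dx": 0,"dy": 8,"dz": 14,"spin": 0,"grip": 90},{"dx": 0,"dy": 8,"dz": 14,"spin": 0,"grip": 90},{"dx": 0,"dy": 8,"dz": 14,"spin": 0,"grip": 90}]}}

```text
time_s: 13.62
tcp_pos: [0.5579, 0.1089, 0.2797]
eef_rot: [-180.0, 0.0, -83.6]
contact_force: [-0.2, -0.4, -0.1]
gripper_width: 0.0791
```

Run:
```python
from fit import *
s=r.get_state();print(s['time_s'],s['tcp_pos'],s['eef_rot'],s['contact_force'],s['gripper_width'])
k=r.get_calibration('wrist');w=r.capture('wrist');cv2.imwrite('pics/w4.png',w)
side=r.capture('side');cv2.imwrite('pics/side4.png',side)
for n in('dome','dome_knob','dial','watch_holder'):
  print(n,[(round(d['p'],2),d['extent']) for d in r.cut_out(n,'wrist')])
for cs in([(.066,.075,1)],[(.06,.075,1)],[(.066,.075,1),(.06,.075,1)]): print(fit(w,k,(.5585,.0275),cs,angs=(130,410)))
print('pred dome knob',proj('wrist',[.545,.255,.137],k))
out=np.zeros((600,800,3),np.uint8);out[:500]=cv2.resize(w,(800,500));out[280:,:]=0
p=proj('side',[.558,.0275,.11]).astype(int)
out[300:,:300]=cv2.resize(side[p[1]-40:p[1]+40,p[0]-40:p[0]+40],(300,300),interpolation=cv2.INTER_CUBIC)
out[300:,300:]=cv2.resize(w[200:,100:600],(500,200))[0:1].repeat(300,0) if 0 else cv2.resize(w[60:360,60:560],(500,300))
cv2.imwrite('pics/c4.png',out)
```

```text
13.6167 [0.55789324 0.10891978 0.27967906] [-1.79961013e+02  1.52863144e-02 -8.35905645e+01] [-0.17812223 -0.4061741  -0.12506491] 0.07906386902609136
dome [(0.57, [269.6, 230.7, 355.1, 342.1])]
dome_knob [(0.73, [273.7, 226.1, 353.1, 341.0])]
dial [(0.73, [289.3, 66.4, 368.0, 127.0])]
watch_holder [(0.91, [288.9, 69.3, 370.5, 125.9])]
((np.float64(0.5585), np.float64(0.027500000000000007)), np.float64(28.03579105987625), np.float64(10.74288253797794))
((np.float64(0.5565), np.float64(0.027500000000000007)), np.float64(33.799225662717916), np.float64(19.35791685281301))
((np.float64(0.5575), np.float64(0.027000000000000007)), np.float64(56.301559963076535), np.float64(31.205324987267304))
pred dome knob [311.9 328.3]
```

View pics/c4.png

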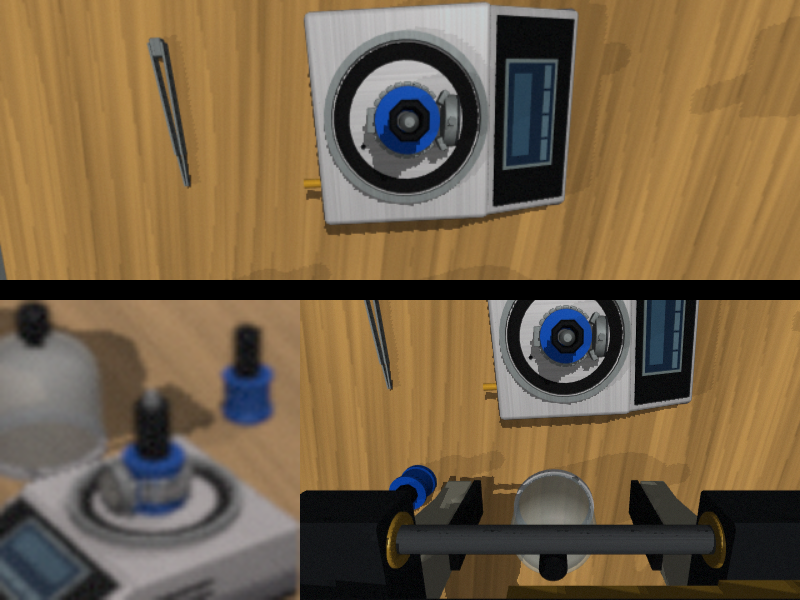

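The holder stands home: the wrist view shows the column tip centred in the neck at (408,121) and the dial toward the screen. Next I look at the dome from above.

Call:
{"fn": "servo_tool", "kwargs": {"targets": [{"dx": -0.2,"dy": 2,"dz": 0,"spin": 0,"grip": 90},{"dx": -0.4,"dy": 5,"dz": 0,"spin": 0,"grip": 90},{"dx": -0.6,"dy": 8,"dz": 0,"spin": 0,"grip": 90},{"dx": -0.8,"dy": 11,"dz": 0,"spin": 0,"grip": 90},{"dx": -1,"dy": 14,"dz": 0,"spin": 0,"grip": 90},{"dx": -1.2,"dy": 17,"dz": 0,"spin": 0,"grip": 90},{"dx": -1.3,"dy": 20,"dz": 0,"spin": 0,"grip": 90},{"dx": -1.3,"dy": 22,"dz": 0,"spin": 0,"grip": 90},{"dx": -1.3,"dy": 22,"dz": 0,"spin": 0,"grip": 90},{"dx": -1.3,"dy": 22,"dz": 0,"spin": 0,"grip": 90}]}}

```text
time_s: 14.75
tcp_pos: [0.5449, 0.3284, 0.2782]
eef_rot: [179.9, -0.0, -83.6]
contact_force: [-0.7, -0.3, 0.1]
gripper_width: 0.0789
```

Run:
```python
from fit import *
s=r.get_state();print(s['time_s'],s['tcp_pos'],s['eef_rot'])
k=r.get_calibration('wrist');w=r.capture('wrist');cv2.imwrite('pics/w5.png',w)
for n in('dome','dome_knob'):
  for d in r.cut_out(n,'wrist'):
    e=d['extent'];print(n,round(d['p'],2),e)
p=proj('wrist',[.545,.255,.1],k).astype(int);x,y=max(p[0]-100,0),max(p[1]-75,0)
g=cv2.cvtColor(w,6)
# knob: dark blob near the prediction
q=proj('wrist',[.545,.255,.137],k).astype(int);m=np.zeros_like(g);m[max(q[1]-45,0):q[1]+45,q[0]-45:q[0]+45]=1
n,l,st,c=cv2.connectedComponentsWithStats(((g<45)&(m>0)).astype(np.uint8))
for i in range(1,n):
    if st[i,4]>100: print('dark',st[i],c[i],atz('wrist',*c[i],.137,k))
print('pred',q,'crop',x,y)
cv2.imwrite('pics/w5c.png',cv2.resize(w[y:y+150,x:x+200],(800,600),interpolation=cv2.INTER_CUBIC))
```

```text
14.75 [0.54491804 0.32843154 0.27817476] [ 1.79946786e+02 -4.99657109e-02 -8.36416383e+01]
dome 0.69 [268.5, 51.5, 377.6, 159.5]
dome_knob 0.87 [271.4, 49.9, 374.4, 158.6]
dome_knob 0.71 [113.2, 44.4, 187.0, 94.3]
dark [ 308   92   36   37 1017] [325.48377581 110.07767945] [0.5441 0.2568 0.137 ]
pred [324 107] crop 223 31
```

View pics/w5c.png

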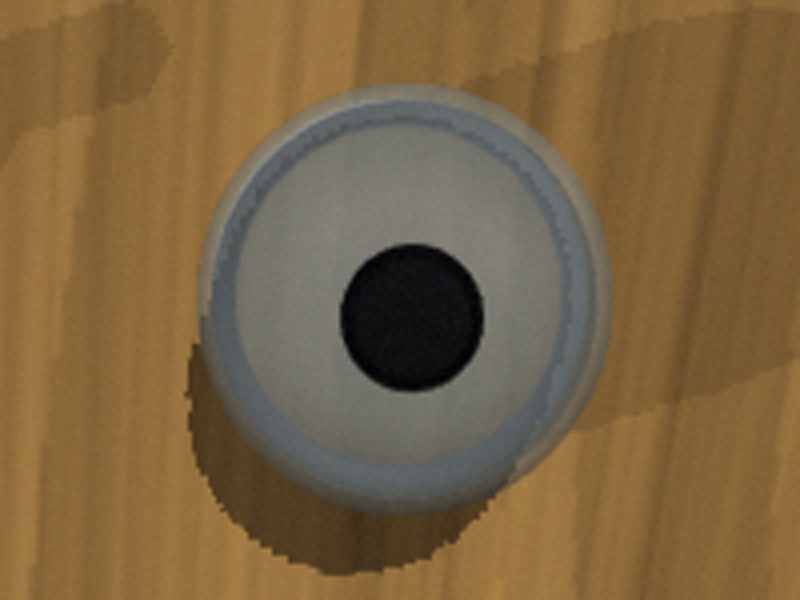

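Call:
{"fn": "servo_tool", "kwargs": {"targets": [{"dx": -0.1,"dy": -3,"dz": 0,"spin": 0,"grip": 90},{"dx": -0.1,"dy": -6.5,"dz": 0,"spin": 0,"grip": 90},{"dx": -0.1,"dy": -7.1,"dz": -2,"spin": 0,"grip": 90},{"dx": -0.1,"dy": -7.1,"dz": -5,"spin": 0,"grip": 90},{"dx": -0.1,"dy": -7.1,"dz": -8,"spin": 0,"grip": 90},{"dx": -0.1,"dy": -7.1,"dz": -11,"spin": 0,"grip": 90},{"dx": -0.1,"dy": -7.1,"dz": -13.5,"spin": 0,"grip": 90},{"dx": -0.1,"dy": -7.1,"dz": -15,"spin": 0,"grip": 90},{"dx": -0.1,"dy": -7.1,"dz": -15.3,"spin": 0,"grip": 90},{"dx": -0.1,"dy": -7.1,"dz": -15.3,"spin": 0,"grip": 90}]}}

```text
time_s: 15.73
tcp_pos: [0.5439, 0.2558, 0.1254]
eef_rot: [179.9, -0.1, -83.8]
contact_force: [0.3, -0.1, 0.0]
gripper_width: 0.0789
```

Call:
{"fn": "servo_tool", "kwargs": {"targets": [{"dx": 0,"dy": 0,"dz": 0,"spin": 0,"grip": 80},{"dx": 0,"dy": 0,"dz": 0,"spin": 0,"grip": 60},{"dx": 0,"dy": 0,"dz": 0,"spin": 0,"grip": 45},{"dx": 0,"dy": 0,"dz": 0,"spin": 0,"grip": 38},{"dx": 0,"dy": 0,"dz": 0,"spin": 0,"grip": 30},{"dx": 0,"dy": 0,"dz": 0,"spin": 0,"grip": 22},{"dx": 0,"dy": 0,"dz": 0,"spin": 0,"grip": 20},{"dx": 0,"dy": 0,"dz": 0,"spin": 0,"grip": 20},{"dx": 0,"dy": 0,"dz": 0,"spin": 0,"grip": 20},{"dx": 0,"dy": 0,"dz": 0,"spin": 0,"grip": 20}], "squeeze": 35}}

```text
time_s: 16.57
tcp_pos: [0.5441, 0.2571, 0.1259]
eef_rot: [-180.0, 0.0, -83.7]
contact_force: [0.5, 0.0, 1.0]
gripper_width: 0.0291
```

Call:
{"fn": "servo_tool", "kwargs": {"targets": [{"dx": 0,"dy": 0,"dz": 0,"spin": 0,"grip": 20},{"dx": 0,"dy": 0,"dz": 0,"spin": 0,"grip": 20},{"dx": 0,"dy": 0,"dz": 0.7,"spin": 0,"grip": 20},{"dx": 0,"dy": 0,"dz": 2,"spin": 0,"grip": 20},{"dx": 0,"dy": 0,"dz": 4.5,"spin": 0,"grip": 20},{"dx": 0,"dy": 0,"dz": 7.5,"spin": 0,"grip": 20},{"dx": 0,"dy": 0,"dz": 10.5,"spin": 0,"grip": 20},{"dx": 0,"dy": 0,"dz": 13.5,"spin": 0,"grip": 20},{"dx": 0,"dy": 0,"dz": 16.5,"spin": 0,"grip": 20},{"dx": 0,"dy": 0,"dz": 19,"spin": 0,"grip": 20}]}}

```text
time_s: 17.4
tcp_pos: [0.5438, 0.2567, 0.3185]
eef_rot: [-180.0, 0.0, -83.7]
contact_force: [1.4, 0.8, -2.4]
gripper_width: 0.0288
```

Call:
{"fn": "servo_tool", "kwargs": {"targets": [{"dx": 0,"dy": 0,"dz": 0.5,"spin": 0,"grip": 20},{"dx": 0,"dy": 0,"dz": 0.5,"spin": 0,"grip": 20},{"dx": 0.1,"dy": -2,"dz": 0.5,"spin": 0,"grip": 20},{"dx": 0.3,"dy": -4.5,"dz": 0.5,"spin": 0,"grip": 20},{"dx": 0.5,"dy": -7.5,"dz": 0.5,"spin": 0,"grip": 20},{"dx": 0.7,"dy": -10,"dz": 0.5,"spin": 0,"grip": 20},{"dx": 0.9,"dy": -12,"dz": 0.5,"spin": 0,"grip": 20},{"dx": 1,"dy": -13.5,"dz": 0.5,"spin": 0,"grip": 20},{"dx": 1,"dy": -14,"dz": 0.5,"spin": 0,"grip": 20},{"dx": 1,"dy": -14,"dz": 0.5,"spin": 0,"grip": 20}]}}

```text
time_s: 18.23
tcp_pos: [0.5535, 0.1159, 0.3199]
eef_rot: [179.9, -0.0, -83.8]
contact_force: [0.4, 0.4, -2.2]
gripper_width: 0.0295
```

Run:
```python
from fit import *
s=r.get_state();print(s['time_s'],s['tcp_pos'],s['eef_rot'],s['contact_force'],s['gripper_width'])
T=np.array(s['tcp_pos'])
out=np.zeros((500,800,3),np.uint8)
for i,c in enumerate(('scene','side')):
    a=r.capture(c);cv2.imwrite(f'pics/{c}6.png',a)
    print(c,'pred rim centre',proj(c,T-[0,0,.1255]),[(round(d['p'],2),d['extent']) for d in r.cut_out('dome',c)])
    t=np.radians(np.arange(0,360,3))
    p=proj(c,T-[0,0,.09]).astype(int)
    b=cv2.resize(a[p[1]-50:p[1]+50,p[0]-40:p[0]+40],(400,500),interpolation=cv2.INTER_CUBIC)
    for j in range(0,120,3):
        u=proj(c,T+[.057*np.cos(t[j]),.057*np.sin(t[j]),-.1255]);cv2.circle(b,tuple(((u-p+[40,50])*5).astype(int).tolist()),1,(0,0,255),-1)
    out[:,400*i:400*i+400]=b
cv2.imwrite('pics/c6.png',out)
```

```text
18.2333 [0.5535325  0.11588593 0.3198512 ] [ 1.79900442e+02 -1.98138538e-02 -8.37897390e+01] [ 0.3640821   0.44228269 -2.16657398] 0.02951495310131208
scene pred rim centre [367.7 166.2] [(0.92, [349.4, 131.1, 389.7, 183.6])]
side pred rim centre [299.2 160.5] [(0.91, [280.0, 110.5, 319.1, 173.1]), (0.36, [253.1, 183.1, 353.4, 266.6])]
```

View pics/c6.png

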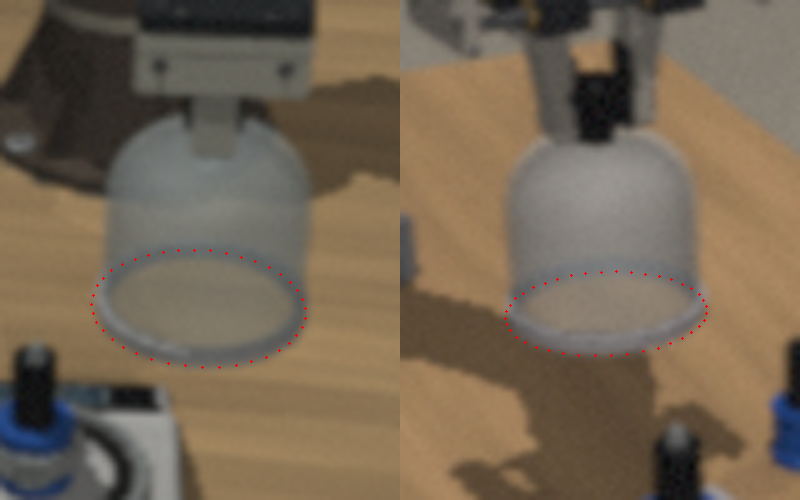

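The predicted rim circle lies on the dome's rim in both views, so the dome hangs level and centred in the grip. Next I move it over the column.

Call:
{"fn": "servo_tool", "kwargs": {"targets": [{"dx": 0.1,"dy": -1,"dz": 0,"spin": 0,"grip": 20},{"dx": 0.2,"dy": -3,"dz": 0,"spin": 0,"grip": 20},{"dx": 0.3,"dy": -5,"dz": 0,"spin": 0,"grip": 20},{"dx": 0.4,"dy": -7,"dz": 0,"spin": 0,"grip": 20},{"dx": 0.4,"dy": -8.4,"dz": 0,"spin": 0,"grip": 20},{"dx": 0.4,"dy": -8.9,"dz": 0,"spin": 0,"grip": 20},{"dx": 0.4,"dy": -8.9,"dz": 0,"spin": 0,"grip": 20},{"dx": 0.4,"dy": -8.9,"dz": 0,"spin": 0,"grip": 20},{"dx": 0.4,"dy": -8.9,"dz": -0.5,"spin": 0,"grip": 20},{"dx": 0.4,"dy": -8.9,"dz": -1,"spin": 0,"grip": 20}]}}

```text
time_s: 19.27
tcp_pos: [0.5581, 0.0288, 0.3106]
eef_rot: [-180.0, 0.0, -83.7]
contact_force: [0.1, -0.5, -2.9]
gripper_width: 0.0288
```

Call:
{"fn": "servo_tool", "kwargs": {"targets": [{"dx": 0,"dy": 0,"dz": 0,"spin": 0,"grip": 20},{"dx": 0,"dy": 0,"dz": 0,"spin": 0,"grip": 20},{"dx": 0,"dy": 0,"dz": 0,"spin": 0,"grip": 20},{"dx": 0,"dy": 0,"dz": 0,"spin": 0,"grip": 20},{"dx": 0,"dy": 0,"dz": 0,"spin": 0,"grip": 20},{"dx": 0,"dy": 0,"dz": 0,"spin": 0,"grip": 20},{"dx": 0,"dy": 0,"dz": 0,"spin": 0,"grip": 20},{"dx": 0,"dy": 0,"dz": 0,"spin": 0,"grip": 20},{"dx": 0,"dy": 0,"dz": 0,"spin": 0,"grip": 20},{"dx": 0,"dy": 0,"dz": 0,"spin": 0,"grip": 20}]}}

```text
time_s: 20.1
tcp_pos: [0.558, 0.028, 0.3109]
eef_rot: [-180.0, 0.0, -83.7]
contact_force: [0.3, 0.6, -2.7]
gripper_width: 0.0293
```

Run:
```python
from fit import *
s=r.get_state();print(s['time_s'],s['tcp_pos'],s['eef_rot'],s['contact_force'],s['gripper_width'])
T=np.array(s['tcp_pos'])
out=np.zeros((500,800,3),np.uint8)
for i,c in enumerate(('scene','side')):
    a=r.capture(c);cv2.imwrite(f'pics/{c}7.png',a)
    p=proj(c,T-[0,0,.15]).astype(int)
    b=cv2.resize(a[p[1]-50:p[1]+50,p[0]-40:p[0]+40],(400,500),interpolation=cv2.INTER_CUBIC)
    for R,z,col in((.057,T[2]-.1255,(0,0,255)),(.057,.07,(0,255,0)),(.066,.075,(255,0,255))):
      for t in np.radians(np.arange(0,360,9)):
        u=proj(c,[T[0]+R*np.cos(t),T[1]+R*np.sin(t),z]);cv2.circle(b,tuple(((u-p+[40,50])*5).astype(int).tolist()),1,col,-1)
    out[:,400*i:400*i+400]=b
cv2.imwrite('pics/c7.png',out)
```

```text
20.1 [0.55797443 0.02797356 0.31089755] [-1.79996502e+02  3.04615411e-03 -8.37010159e+01] [ 0.28047799  0.59244022 -2.6885992 ] 0.029317687515422138
```

View pics/c7.png

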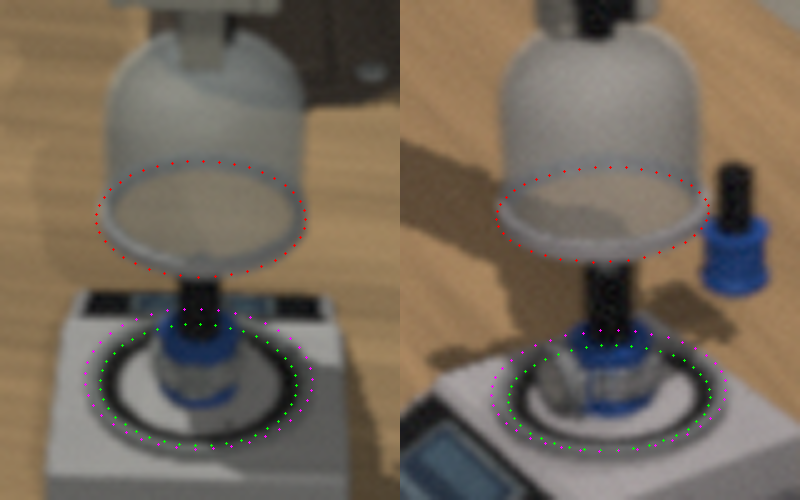

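Call:
{"fn": "servo_tool", "kwargs": {"targets": [{"dx": 0,"dy": 0,"dz": -0.5,"spin": 0,"grip": 20},{"dx": 0,"dy": 0,"dz": -1.2,"spin": 0,"grip": 20},{"dx": 0,"dy": 0,"dz": -1.9,"spin": 0,"grip": 20},{"dx": 0,"dy": 0,"dz": -2.6,"spin": 0,"grip": 20},{"dx": 0,"dy": 0,"dz": -3.3,"spin": 0,"grip": 20},{"dx": 0,"dy": 0,"dz": -4,"spin": 0,"grip": 20},{"dx": 0,"dy": 0,"dz": -4.6,"spin": 0,"grip": 20},{"dx": 0,"dy": 0,"dz": -5,"spin": 0,"grip": 20},{"dx": 0,"dy": 0,"dz": -5,"spin": 0,"grip": 20},{"dx": 0,"dy": 0,"dz": -5,"spin": 0,"grip": 20}]}}

```text
time_s: 21.03
tcp_pos: [0.558, 0.0279, 0.2608]
eef_rot: [180.0, -0.0, -83.7]
contact_force: [-0.2, -0.2, -1.8]
gripper_width: 0.0292
```

Call:
{"fn": "servo_tool", "kwargs": {"targets": [{"dx": 0,"dy": 0,"dz": -0.5,"spin": 0,"grip": 20},{"dx": 0,"dy": 0,"dz": -1.2,"spin": 0,"grip": 20},{"dx": 0,"dy": 0,"dz": -1.9,"spin": 0,"grip": 20},{"dx": 0,"dy": 0,"dz": -2.6,"spin": 0,"grip": 20},{"dx": 0,"dy": 0,"dz": -3.3,"spin": 0,"grip": 20},{"dx": 0,"dy": 0,"dz": -4,"spin": 0,"grip": 20},{"dx": 0,"dy": 0,"dz": -4.6,"spin": 0,"grip": 20},{"dx": 0,"dy": 0,"dz": -5,"spin": 0,"grip": 20},{"dx": 0,"dy": 0,"dz": -5.2,"spin": 0,"grip": 20},{"dx": 0,"dy": 0,"dz": -5.2,"spin": 0,"grip": 20}]}}

```text
time_s: 21.87
tcp_pos: [0.5578, 0.0279, 0.2083]
eef_rot: [180.0, -0.0, -83.7]
contact_force: [-0.4, 0.5, -2.0]
gripper_width: 0.0289
```

Rim about 12 mm above the floor, no contact force. The last stretch goes slowly.

Call:
{"fn": "servo_tool", "kwargs": {"targets": [{"dx": 0,"dy": 0,"dz": -0.15,"spin": 0,"grip": 20},{"dx": 0,"dy": 0,"dz": -0.3,"spin": 0,"grip": 20},{"dx": 0,"dy": 0,"dz": -0.45,"spin": 0,"grip": 20},{"dx": 0,"dy": 0,"dz": -0.6,"spin": 0,"grip": 20},{"dx": 0,"dy": 0,"dz": -0.75,"spin": 0,"grip": 20},{"dx": 0,"dy": 0,"dz": -0.9,"spin": 0,"grip": 20},{"dx": 0,"dy": 0,"dz": -1,"spin": 0,"grip": 20},{"dx": 0,"dy": 0,"dz": -1.1,"spin": 0,"grip": 20},{"dx": 0,"dy": 0,"dz": -1.1,"spin": 0,"grip": 20},{"dx": 0,"dy": 0,"dz": -1.1,"spin": 0,"grip": 20}]}}

```text
time_s: 22.7
tcp_pos: [0.558, 0.0279, 0.1978]
eef_rot: [180.0, -0.0, -83.7]
contact_force: [0.7, 0.4, -2.4]
gripper_width: 0.0288
```

Call:
{"fn": "servo_tool", "kwargs": {"targets": [{"dx": 0,"dy": 0,"dz": -0.03,"spin": 0,"grip": 20},{"dx": 0,"dy": 0,"dz": -0.06,"spin": 0,"grip": 20},{"dx": 0,"dy": 0,"dz": -0.09,"spin": 0,"grip": 20},{"dx": 0,"dy": 0,"dz": -0.12,"spin": 0,"grip": 20},{"dx": 0,"dy": 0,"dz": -0.15,"spin": 0,"grip": 20},{"dx": 0,"dy": 0,"dz": -0.15,"spin": 0,"grip": 20},{"dx": 0,"dy": 0,"dz": -0.15,"spin": 0,"grip": 20},{"dx": 0,"dy": 0,"dz": -0.15,"spin": 0,"grip": 20},{"dx": 0,"dy": 0,"dz": -0.15,"spin": 0,"grip": 20},{"dx": 0,"dy": 0,"dz": -0.15,"spin": 0,"grip": 20}]}}

```text
time_s: 23.53
tcp_pos: [0.558, 0.028, 0.1964]
eef_rot: [-180.0, -0.0, -83.7]
contact_force: [0.3, -0.2, -3.0]
gripper_width: 0.029
```

Call:
{"fn": "servo_tool", "kwargs": {"targets": [{"dx": 0,"dy": 0,"dz": -0.03,"spin": 0,"grip": 20},{"dx": 0,"dy": 0,"dz": -0.06,"spin": 0,"grip": 20},{"dx": 0,"dy": 0,"dz": -0.09,"spin": 0,"grip": 20},{"dx": 0,"dy": 0,"dz": -0.12,"spin": 0,"grip": 20},{"dx": 0,"dy": 0,"dz": -0.12,"spin": 0,"grip": 20},{"dx": 0,"dy": 0,"dz": -0.12,"spin": 0,"grip": 20},{"dx": 0,"dy": 0,"dz": -0.12,"spin": 0,"grip": 20},{"dx": 0,"dy": 0,"dz": -0.12,"spin": 0,"grip": 20},{"dx": 0,"dy": 0,"dz": -0.12,"spin": 0,"grip": 20},{"dx": 0,"dy": 0,"dz": -0.12,"spin": 0,"grip": 20}]}}

```text
time_s: 24.37
tcp_pos: [0.5582, 0.028, 0.1958]
eef_rot: [-180.0, -0.0, -83.7]
contact_force: [-1.8, 0.6, 4.8]
gripper_width: 0.0293
```

Floor contact at TCP 0.1958, the height expected. Release and retreat.

Call:
{"fn": "servo_tool", "kwargs": {"targets": [{"dx": 0,"dy": 0,"dz": 0.05,"spin": 0,"grip": 20},{"dx": 0,"dy": 0,"dz": 0.05,"spin": 0,"grip": 34},{"dx": 0,"dy": 0,"dz": 0.05,"spin": 0,"grip": 40},{"dx": 0,"dy": 0,"dz": 0.05,"spin": 0,"grip": 50},{"dx": 0,"dy": 0,"dz": 0.05,"spin": 0,"grip": 65},{"dx": 0,"dy": 0,"dz": 0.05,"spin": 0,"grip": 80},{"dx": 0,"dy": 0,"dz": 0.05,"spin": 0,"grip": 90},{"dx": 0,"dy": 0,"dz": 0.05,"spin": 0,"grip": 90},{"dx": 0,"dy": 0,"dz": 0.05,"spin": 0,"grip": 90},{"dx": 0,"dy": 0,"dz": 0.05,"spin": 0,"grip": 90}]}}

```text
time_s: 25.2
tcp_pos: [0.558, 0.028, 0.1956]
eef_rot: [180.0, -0.0, -83.7]
contact_force: [0.3, 0.2, 0.8]
gripper_width: 0.0755
```

Call:
{"fn": "servo_tool", "kwargs": {"targets": [{"dx": 0,"dy": 0,"dz": 1,"spin": 0,"grip": 90},{"dx": 0,"dy": 0,"dz": 3,"spin": 0,"grip": 90},{"dx": 0,"dy": 0,"dz": 6,"spin": 0,"grip": 90},{"dx": 0,"dy": 2,"dz": 9,"spin": 0,"grip": 90},{"dx": 0,"dy": 4,"dz": 11,"spin": 0,"grip": 90},{"dx": 0,"dy": 6,"dz": 12,"spin": 0,"grip": 90},{"dx": 0,"dy": 8,"dz": 12,"spin": 0,"grip": 90},{"dx": 0,"dy": 8,"dz": 12,"spin": 0,"grip": 90},{"dx": 0,"dy": 8,"dz": 12,"spin": 0,"grip": 90},{"dx": 0,"dy": 8,"dz": 12,"spin": 0,"grip": 90}]}}

```text
time_s: 26.03
tcp_pos: [0.5578, 0.1077, 0.3159]
eef_rot: [180.0, -0.0, -83.7]
contact_force: [0.2, -0.4, -0.6]
gripper_width: 0.0789
```

Run:
```python
from fit import *
s=r.get_state();print(s['time_s'],s['tcp_pos'],s['contact_force'],s['gripper_width'])
k=r.get_calibration('wrist');w=r.capture('wrist');cv2.imwrite('pics/w8.png',w);a=r.capture('side');cv2.imwrite('pics/side8.png',a)
q=proj('wrist',[.558,.028,.207],k).astype(int);g=cv2.cvtColor(w,6);m=np.zeros_like(g);m[max(q[1]-45,0):q[1]+45,q[0]-45:q[0]+45]=1
n,l,st,c=cv2.connectedComponentsWithStats(((g<45)&(m>0)).astype(np.uint8))
for i in range(1,n):
    if st[i,4]>200: print('knob?',st[i],atz('wrist',*c[i],.207,k))
p=proj('side',[.558,.028,.12]).astype(int)
out=np.zeros((400,800,3),np.uint8)
x,y=max(q[0]-75,0),max(q[1]-75,0)
out[:,:400]=cv2.resize(w[y:y+150,x:x+150],(400,400),interpolation=cv2.INTER_CUBIC)
out[:,400:]=cv2.resize(a[p[1]-45:p[1]+45,p[0]-45:p[0]+45],(400,400),interpolation=cv2.INTER_CUBIC)
cv2.imwrite('pics/c8.png',out)
```

```text
26.0333 [0.5577833  0.10771123 0.31586155] [ 0.17304335 -0.39379344 -0.55022129] 0.0788939377488551
knob? [ 307   79   41   43 1339] [0.558 0.028 0.207]
```

View pics/c8.png

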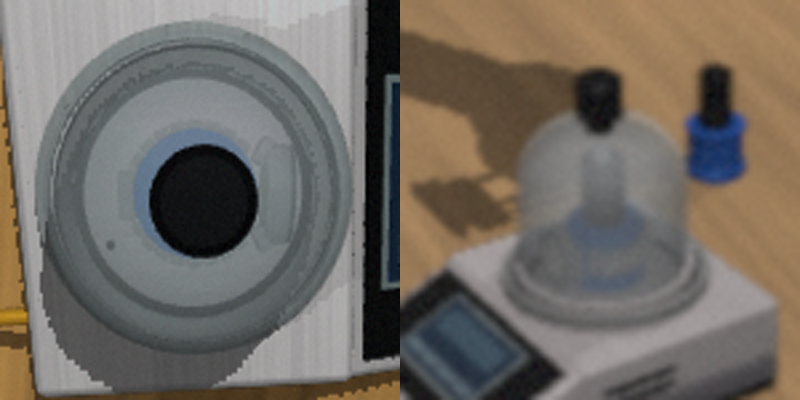

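The dome sits level inside the collar with its knob at (0.558, 0.028), on the column axis, and the watch underneath faces the screen. I'm handing the job in.

```bash
python3 -c "
from plant import r
print(r.close_job())"
```

```text
the job is handed in; nothing more can be done
None
```

The leak tester is loaded, and I handed the job in at about 26 s. No verdict was reported.

**Watch holder:** I gripped the blue holder by its neck and slid it slowly down the column until it met the floor. A side force of about 5 N built up on the way, and shifting 1 mm in y cleared it. Floor contact came at a tool height of 0.139 m (0.140 expected). The wrist view then showed it centred on the column with the dial toward the screen.

**Dome:** I lowered it the same way; it met the floor at a tool height of 0.1958 m, within 1 mm of the expected value. The last check put its knob at (0.558, 0.028), on the column axis to within about 1 mm. It looked level inside the collar, and there was no sign of contact with the watch or its holder.

**Left alone:** I did not touch the empty holder, the jar, the tweezers or the green look-alike. I did not measure the first three again at the end.

**Disagreements and refusals:**
- Fitting the collar in the scene and side views gave a column position up to 8 mm off the wrist camera's. I used the wrist value, and the insertion bore it out.
- The first move call was refused for missing fields and moved nothing.

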